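# Clear the wax offcuts from the cassette tray and hold the tray up level

### The job

Two chunky wax offcuts are lying among the finished cassettes on the steel tray that stands on the cold plate: put both in the waste bin while the tray stays on the plate. Then take the tray by its handle, lift it straight up about 10 cm above the cold plate with the two cassettes still lying on it, and finish while holding it there, steady and level (do not put it down or let go). Leave the other things on the bench where they are.

Things in the scene. Friction and masses are not known exactly. Their poses are not given: they have to be found in the camera images.
- plate: Cold plate: a low white appliance, fixed to the bench, 220 x 300 x 45 mm (its x, y, z), with a flat aluminium top 45 mm above the bench. Origin: centre of its underside, on the bench. It may stand on the robot's left or right, turned a little.
- tray: Flat dark steel tray, 180 x 250 mm (x, y), about 0.45 kg, loose on the cold plate, roughly aligned with it. Floor 3 mm thick, rim 9 mm high. Along its middle a handle: level bar 12 mm wide (x), 14 mm high, 100 mm long (y), 48 to 62 mm above the tray's underside, on two 8 mm posts at y = +/-42 mm. Origin: centre of the underside; z up, square to the floor.
- tray_handle (a point): Centre of the handle bar, 55 mm above the tray's underside, over its origin; axes as the tray's. The tray balances about here, and the bar is pinched across its 12 mm width, along the tray's x.
- offcut_a: Wax offcut, a solid cream-coloured stepped lump, 38 mm long (its x), 26 mm wide (its y) and 24 mm high; the high end is at its -x, the end at +x only 13 mm high. About 20 g. It lies on the tray, beside the handle, its length within about 20 degrees of the tray's x. Origin: centre of its underside.
- offcut_b: The second wax offcut, the same shape but 34 mm long; 26 mm wide, 24 mm high. Origin: centre of its underside.
- cassette_a: Finished tissue cassette: a flat white plastic frame, 40 x 28 mm (x, y) and 6 mm thick, with a 3 mm high slab of wax on it (9 mm in all), about 15 g, lying loose on the tray. Stays on the tray. Origin: centre of its underside.
- cassette_b: The second cassette, the same as the first; also stays on the tray.
- bin: Waste bin: open-topped square grey plastic box, fixed, 170 x 170 x 90 mm outside, walls 5 mm. It stands on the other side from the cold plate. Origin: centre of its underside, on the bench.
- bottle: Bystander: white reagent bottle with a black cap, 72 mm across, 190 mm high, to the robot's left. Origin: centre of its underside.
- jar: Bystander: amber glass jar, 60 mm across, 80 mm high, towards the far edge of the bench. Origin: centre of its underside.
- dish: Bystander: clear plastic open dish, 130 x 180 x 50 mm, far to the robot's right. Origin: centre of its underside.
- slide_box: Bystander: cardboard box of slides, 85 x 55 x 31 mm, far to the robot's left. Origin: centre of its underside.
- slide_box2: Bystander: white box of slides with a red band, 80 x 55 x 32 mm, towards the far edge of the bench. Origin: centre of its underside.
- forceps: Bystander: steel forceps lying flat, 110 mm long, 7 mm high, to the right of the robot. Origin: under their middle.

How it is judged:
By the outcome, as a careful person would: the job done as asked, in the order asked, and still so for the second after the job is handed in, while the arm keeps its last pose, push and grip.
It also fails if it takes over 64 s, if anything falls off the work surface, if the arm or the gripper's body presses on something with over 40 N, if the wrist force passes 120 N, or if a joint passes its speed limit or range.

### The arm

A 6-joint arm with a two-finger parallel gripper is mounted at the origin on the work surface. World frame = base frame: x ahead of the robot, y to its left, z up, the work surface at z = 0. Lengths are in mm, angles in rad, forces in N, time in s.
With the tool pointing down it reaches from about 350 to 775 mm from the base axis. Payload 7.3 kg.
Tool frame: the origin (TCP) lies between the finger pads, 19 mm behind the fingertips; this is the grasp point; z points along the fingers, y is the line along which they close (so a half turn about z gives the same grasp; the last joint's range is limited). The gripper opens to 92 mm and grips with 3 to 60 N. Pads are 19 mm wide; open, the fingers measure 130 mm over their backs; the gripper's body (75 mm by 190 mm) begins 47 mm behind the grasp point.
Start: joints at [-1.309, 0.342, 1.524, -0, 1.275, -0.146], TCP at [208.233, -481.956, 245.541] pointing down, gripper open.
Joint ranges: [-2.53, 2.53], [-0.77, 2.02], [0.04, 2.7], [-1, 4.14], [0.28, 2.66], [-3.11, 3.11]. Speed limits (rad/s): [2.57, 2.57, 3.14, 3.14, 3.14, 3.14].

### API

Orientations are given as [roll, pitch, yaw] about the fixed x, y, z axes, in that order (R = Rz(yaw) Ry(pitch) Rx(roll)).
In Python, from plant import get_obs, capture, bot, spot_in, trace, pinpoint gives the robot as it stands.
- The arm moves only by the tool play_rows, never from a script. Its argument "rows" is a list of rows, each a list of 2 entries, a list of its own where there are three numbers: the shift along the world's x, y, z in units of 3 cm (1.0 is 3 cm), then the turn, a rotation vector about the world's x, y, z in units of 8 degrees (1.0 is 8 degrees). A call has 1 to 12 rows; each row shifts and turns the commanded pose from where the row before left it; what a row does not reach is not made up. A row lasts 1/8 s, in which the tool goes at most 62.5 mm and 10.7 degrees, less where a joint would pass 70% of its speed; a pose out of reach is approached as far as the arm can. A call with a number of a shift or a turn outside -1 to 1 is refused whole. A call with a gripper value outside its range is refused whole. "hand" is the opening, from -1 (shut) to 1 (fully open), set as the call begins (left out, the last holds). The fingers move at their own pace and stop on an object; the grip force is fixed at half the most. Time passes only in rows, so rows that do not move let the fingers close. It gives the time, the measured TCP pose, the force, the opening and the grip force at its end, in the units of the state.
- get_obs(): the state, without advancing time (a new reading comes with each control period).
- capture(name): name is "side" or "top"; returns a dict with "frame" (384x512x3 uint8, red, green, blue), "fov_y" (degrees; the focal length in pixels is half the picture's height over the tangent of half this angle, whatever the lens; pixels are square), "cx", "cy" (the principal point, pixels), "rvec" (rotation vector, rad) and "tvec" (3), from world to camera coordinates, as OpenCV has them. Camera axes: x right, y down, z forward; pixel columns grow to the right and rows downward; lengths in mm; the calibration is good to about 2 mm. A picture is of the moment at which its call begins. There is no depth.
- bot.close_job(): hands the job in; it is judged then, once.
Trained networks look in the newest picture that a camera, given by its name, has taken for a name from the list of things; names that differ only in an ending like _2 or _b are one class to them, and where a whole thing is asked for, a point or a joint stands for the part that bears it (a point fixed in the world has none). Each returns a list of dicts, best first, with "p" (0 to 1); they miss things now and then, are a little off and sometimes report something else, mostly with a low value. They report only what shows in the picture. A call takes as long as a camera call.
- spot_in(query, camera): "at" ([row, column] in pixels, amid what is visible of it).
- trace(query, camera): "mask" (384x512 bool, what is visible of it) and "at" ([row, column] in pixels, amid what is visible of it).
- pinpoint(query, camera): "at" ([row, column] in pixels: a listed point, or the origin of a listed thing).
The state is a dict: "time": time; "joint_positions": joint angles; "dq": joint speeds; "tau": joint torques, N m; "tool_pos": TCP position; "tcp_rot": TCP orientation; "contact_force": force on the tool from outside, world axes, zero at the start; "moment": the same for the moment, N m; "grip_width": finger opening in mm; "finger_force": force on a finger pad.
Only numpy, scipy, OpenCV 4.12 (cv2) and the standard library are available. Lean on these libraries where they do the work, as an engineer would, in place of code of your own. Each camera call takes 0.05 s, during which the arm holds its last target. There are 200 camera calls.

## Working session

There is one attempt and no reset: what is moved stays moved. The work goes in short steps, Python scripts to look and compute and a tool call to move; the robot and the scene stay as the last step left them, time stands still between calls to the robot, and variables do not carry over. Pictures are saved under pics/ and viewed, at most 10 in all, crops included, and the job is handed in when it is done.

Besides the shell and the picture viewer there is one more tool, called after ">>>" by a JSON object that holds its "fn" and its "kwargs", one argument or row to a line. play_rows: Moves the arm, as the interface text tells. Shifts and turns lie within -1 to 1; 1 stands for 3 cm of shift or 8 degrees of turn. Its arguments: {"type":"object","properties":{"rows":{"type":"array"},"hand":{"type":"number"}},"required":["rows"]}

```bash
mkdir -p pics; ls; cat > h.py <<'E'
import numpy as np, cv2
from plant import get_obs, capture, bot, spot_in, trace, pinpoint
def ray(c,at):
    f=c["frame"].shape[0]/2/np.tan(np.radians(c["fov_y"])/2)
    R=cv2.Rodrigues(np.array(c["rvec"],float))[0]; t=np.array(c["tvec"],float).ravel()
    d=R.T@np.array([(at[1]-c["cx"])/f,(at[0]-c["cy"])/f,1.]); return -R.T@t,d
def onz(c,at,z):
    o,d=ray(c,at); return (o+d*(z-o[2])/d[2]).round(1)
def proj(c,p):
    f=c["frame"].shape[0]/2/np.tan(np.radians(c["fov_y"])/2)
    R=cv2.Rodrigues(np.array(c["rvec"],float))[0]; q=R@np.array(p,float)+np.array(c["tvec"],float).ravel()
    return np.array([c["cy"]+f*q[1]/q[2],c["cx"]+f*q[0]/q[2]]).round(1)
E
python3 - <<'E'
from h import *
im=[]
for n in("top","side"):
    c=capture(n); im.append(c["frame"]); print(n,c["fov_y"],c["cx"],c["cy"],ray(c,(192,256)))
    cv2.imwrite(f"pics/{n}0.png",cv2.resize(c["frame"][:,:,::-1],(800,600)))
    for q,z in(("plate",0),("tray",48),("tray_handle",100),("offcut_a",48),("cassette_a",48),("bin",0)):
        for r in pinpoint(q,n)[:3]: print(n,q,round(r["p"],2),np.round(r["at"],1),onz(c,r["at"],z))
print(get_obs())
E
```

```text
pics
top 47.53836403506965 267.03869330513714 188.1632158718162 (array([ 335.23323495,  -17.30514788, 1491.18706387]), array([ 0.15413287,  0.01292677, -0.98832917]))
top plate 0.22 [208.1 197.9] [512.1 201.6   0. ]
top tray 0.74 [209.7 200.2] [501.  186.8  48. ]
top tray_handle 0.59 [206.4 200.7] [505.7 178.1 100. ]
top tray_handle 0.57 [227.6 189.5] [437.9 212.2 100. ]
top offcut_a 0.51 [191.  216.4] [563.9 134.1  48. ]
top offcut_a 0.39 [223.8 187.2] [454.3 228.7  48. ]
top cassette_a 0.55 [221.8 219.5] [460.7 122.2  48. ]
top cassette_a 0.47 [194.  181.8] [553.8 249.3  48. ]
top bin 0.88 [191.1 314.2] [ 570.7 -199.6    0. ]
side 54.93549372901971 251.40668987507192 191.4983636908016 (array([ 151.45429713, -977.95896796,  763.66369792]), array([ 0.35325431,  0.75725172, -0.54948862]))
side plate 0.58 [185.9 211.5] [507.5 192.5   0. ]
side tray 0.92 [176.1 211.7] [509.6 184.4  48. ]
side tray_handle 0.74 [161.7 210.6] [516.2 201.8 100. ]
side offcut_a 0.59 [324.1 247.2] [ 355.5 -477.5   48. ]
side offcut_a 0.47 [182.1 230.3] [556.1 111.6  48. ]
side offcut_a 0.41 [176.9 193.3] [445
[... 217 characters left out ...]
5 -205.6    0. ]
{'time': 0.7, 'joint_positions': array([-1.30899145e+00,  3.41963007e-01,  1.52411386e+00, -5.14828636e-06,
        1.27541442e+00, -1.45996093e-01]), 'dq': array([ 0.00161914,  0.00083572,  0.00025983,  0.00071069, -0.00221548,
       -0.00039252]), 'tau': array([-2.65690658e-03, -4.31027627e+01, -2.44446784e+01,  7.15537579e-02,
        4.81695123e-02, -1.88843399e-05]), 'tool_pos': array([ 208.23301938, -481.94395273,  245.55487696]), 'tcp_rot': array([3.14149308e+00, 1.96196429e-05, 4.07802469e-01]), 'contact_force': array([-0.22792598, -0.9617785 ,  0.18591534]), 'moment': array([0.04239541, 0.02318722, 0.00416312]), 'finger_force': 0.0, 'grip_width': 92.36108320929347}
```

View pics/top0.png

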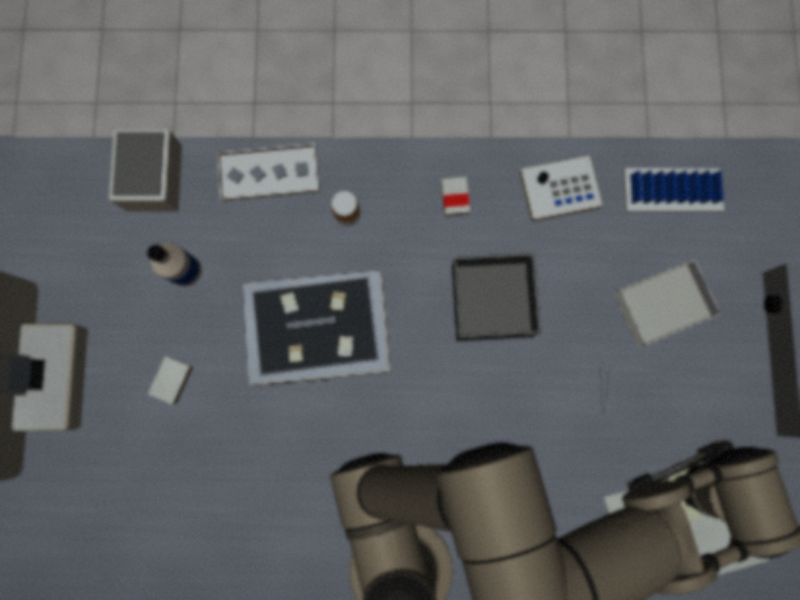

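View pics/side0.png

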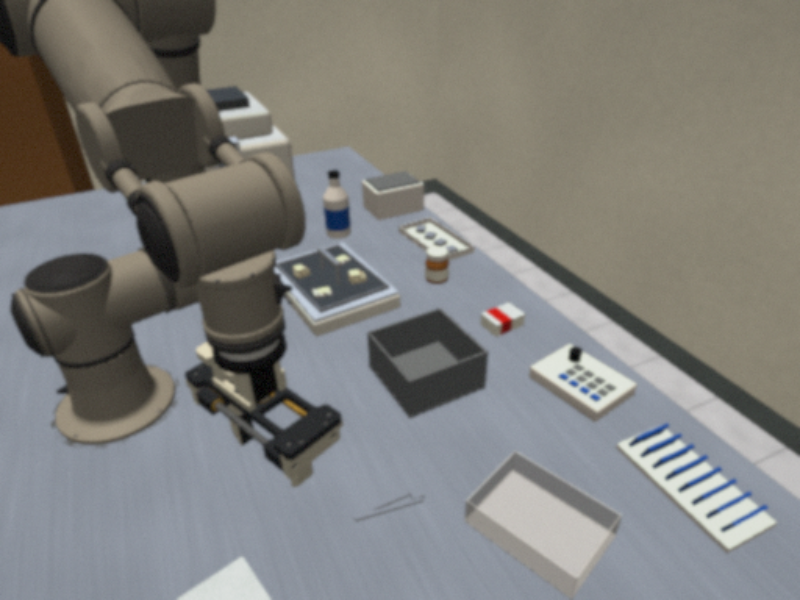

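```bash
python3 - <<'E'
from h import *
for n in("top","side"):
    fr=[]
    for i in range(6):
        c=capture(n); fr.append(c["frame"].astype(float))
    F=np.mean(fr,0).astype(np.uint8)
    x0,x1,y0,y1=(152,254,168,250) if n=="top" else (172,262,148,216)
    crop=cv2.resize(F[y0:y1,x0:x1,::-1],None,fx=7,fy=7,interpolation=cv2.INTER_CUBIC)
    b=cv2.GaussianBlur(crop,(0,0),8); crop=cv2.addWeighted(crop,2.5,b,-1.5,0)
    cv2.imwrite(f"pics/{n}1.png",crop)
    for q,z in(("plate",45),("tray",54),("offcut_a",65),("cassette_a",55),("tray_handle",107),("bin",90)):
        for r in trace(q,n)[:3]:
            m=r["mask"].astype(np.uint8); 
            cs=max(cv2.findContours(m,0,2)[0],key=cv2.contourArea).reshape(-1,2)
            if len(cs)<3: continue
            P=np.array([onz(c,(v,u),z)[:2] for u,v in cs],np.float32)
            (a,s,an)=cv2.minAreaRect(P); 
            print(n,q,round(r["p"],2),np.round(r["at"],1),m.sum(),"c",np.round(a,1),"size",np.round(s,1),"ang",round(an,1))
E
```

```text
top plate 0.65 [237.  209.5] 1749 c [503.5 180.4] size [223.2 299. ] ang 5.7
top tray 0.91 [209.7 202.9] 3699 c [503.7 181.5] size [183.2 250.5] ang 7.2
top tray 0.58 [190.9 316.3] 2906 c [ 566.2 -202.1] size [183.3 184.1] ang 3.4
top tray 0.52 [126.7 290.3] 390 c [ 788.1 -120.4] size [86.  56.2] ang 4.4
top offcut_a 0.56 [228.1 188.4] 50 c [444.  216.4] size [23.2 19.5] ang 1.3
top offcut_a 0.53 [190.2 215.7] 92 c [555.5 131.5] size [27.1 37.3] ang 82.9
top offcut_a 0.46 [222.7 222.1] 95 c [460.2 115.7] size [36.2 26.1] ang 0.7
top cassette_a 0.69 [220.7 222.1] 83 c [462.7 115. ] size [33.1 23.1] ang 0.5
top cassette_a 0.46 [195.1 183.2] 123 c [552.4 236.6] size [44.1 33. ] ang 22.9
top tray_handle 0.85 [209.  200.4] 3687 c [498.9 174.3] size [174.2 240.7] ang 7.5
side plate 0.59 [194.7 219.5] 1246 c [499.1 138.9] size [239.9 323.3] ang 5.9
side tray 0.85 [175.9 210.8] 1706 c [503.5 180.4] size [196.7 278.6] ang 9.9
side cassette_a 0.45 [205.  321.6] 415 c [ 768.5 -161.9] size [105.1  86.1] ang 6.5
side tray_handle 0.94 [176.6 213.7] 1451 c [479.3  94.1] size [173.3 246.6] ang 7.8
side tray_handle 0.29 [169.1 279. ] 324 c [712.9  23.7] size [164.4  53.1] ang 62.2
side bin 0.74 [230.1 273. ] 3609 c [ 548.4 -239.4] size [212.6 250.5] ang 1.8
```

View pics/top1.png

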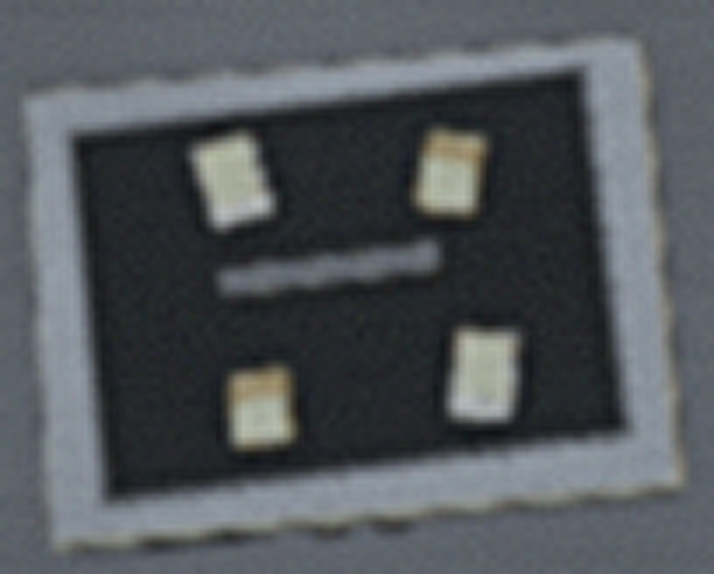

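View pics/side1.png

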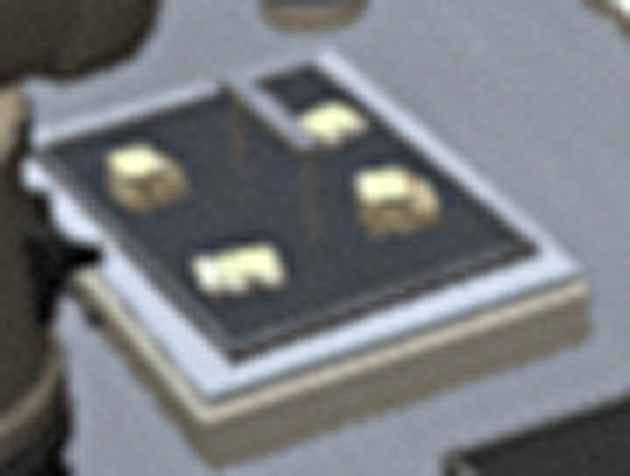

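```bash
python3 - <<'E'
from h import *
c=capture("top")
def w(x,y,z): return onz(c,(168+y/7-.43,152+x/7-.43),z)[:2]
def show(n,pts,z):
    P=np.array([w(*p,z) for p in pts]); a=P[1]-P[0]; b=P[3]-P[0]
    print(n,P.mean(0).round(1),"len",np.linalg.norm(a).round(1),np.linalg.norm(b).round(1),"axis deg",np.degrees(np.arctan2(a[1],a[0])).round(1))
# order: near->far edge left, so P0 near-left, P1 far-left, P2 far-right, P3 near-right
show("A",[(416,212),(430,130),(488,133),(478,217)],62)
show("B",[(230,450),(228,368),(290,366),(297,444)],62)
show("cassA",[(216,230),(190,152),(247,134),(272,212)],55)
show("cassB",[(449,415),(458,329),(518,331),(513,422)],55)
show("tray",[(105,497),(75,137),(585,72),(628,428)],54)
show("plate",[(56,548),(25,95),(640,40),(680,485)],45)
h=np.array([w(218,283,107),w(440,250,107)]); d=h[0]-h[1]; print("handle",h.mean(0),np.linalg.norm(d),np.degrees(np.arctan2(-d[0],d[1])))
c=capture("side")
def w(x,y,z): return onz(c,(148+y/7-.43,172+x/7-.43),z)[:2]
print("side: handle",w(282,118,107),"A top(high)",w(385,185,72),"B top",w(140,160,72),"cassB low-right",w(238,265,55),"cassA",w(330,120,55))
print("bin",[(n,onz(capture(n),r["at"],90)) for n in("top","side") for r in (capture(n),spot_in("bin",n))[1][:1]])
E
```

```text
A [557.4 133. ] len 39.7 29.4 axis deg -8.5
B [446.9 220.6] len 38.3 31.2 axis deg 3.0
cassA [554.2 238.8] len 39.9 27.6 axis deg 19.8
cassB [462.6 117.3] len 40.8 30.2 axis deg -5.1
tray [506.6 182.2] len 171.7 245.9 axis deg 6.7
plate [504.  182.3] len 217.0 293.6 axis deg 6.0
handle [507.3 183.9] 101.71214283457013 8.480628333915211
side: handle [509.3 167.4] A top(high) [551.9 134.2] B top [444.1 220.2] cassB low-right [463.8 121.1] cassA [561.1 243.2]
bin [('top', array([ 566.4, -201.8,   90. ])), ('side', array([ 542.5, -262.2,   90. ]))]
```

>>> {"fn": "play_rows", "kwargs": {
  "rows": [
    [[0.48,0.85,0],[0,0,-0.165]],
    [[0.48,0.85,0],[0,0,-0.165]],
    [[0.48,0.85,0],[0,0,-0.165]],
    [[0.48,0.85,0],[0,0,-0.165]],
    [[0.48,0.85,0],[0,0,-0.165]],
    [[0.48,0.85,0],[0,0,-0.165]],
    [[0.48,0.85,0],[0,0,-0.165]],
    [[0.48,0.85,0],[0,0,-0.165]],
    [[0.48,0.85,0],[0,0,-0.165]],
    [[0.48,0.85,0],[0,0,-0.165]],
    [[0.48,0.85,0],[0,0,-0.165]],
    [[0.48,0.85,0],[0,0,-0.165]]
  ],
  "hand": 0.22
}}

```text
time: 3.8
tool_pos: [381.5, -175.1, 245.7]
tcp_rot: [3.141, -0.0, 0.13]
contact_force: [-0.3, -0.1, -0.3]
grip_width: 56.3
finger_force: 0.0
```

>>> {"fn": "play_rows", "kwargs": {
  "rows": [
    [[0.48,0.85,0],[0,0,-0.165]],
    [[0.48,0.85,0],[0,0,-0.165]],
    [[0.48,0.85,0],[0,0,-0.165]],
    [[0.48,0.85,0],[0,0,-0.165]],
    [[0.48,0.85,0],[0,0,-0.165]],
    [[0.48,0.85,0],[0,0,-0.165]],
    [[0.48,0.85,0],[0,0,-0.165]],
    [[0.48,0.85,0],[0,0,-0.165]],
    [[0.48,0.85,0],[0,0,-0.165]],
    [[0.48,0.85,0],[0,0,-0.165]],
    [[0.48,0.85,0],[0,0,-0.165]],
    [[0.48,0.85,0],[0,0,-0.165]]
  ]
}}

```text
time: 5.3
tool_pos: [554.3, 130.9, 245.5]
tcp_rot: [3.141, -0.0, -0.146]
contact_force: [0.6, 0.3, -0.2]
grip_width: 56.0
finger_force: 0.0
```

>>> {"fn": "play_rows", "kwargs": {
  "rows": [
    [[0.0,0.07,-0.9],[0,0,0]],
    [[0,0,-0.9],[0,0,0]],
    [[0,0,-0.9],[0,0,0]],
    [[0,0,-0.9],[0,0,0]],
    [[0,0,-0.8],[0,0,0]],
    [[0,0,-0.6],[0,0,0]],
    [[0,0,-0.4],[0,0,0]],
    [[0,0,-0.3],[0,0,0]],
    [[0,0,-0.15],[0,0,0]],
    [[0,0,0],[0,0,0]]
  ]
}}

```text
time: 6.55
tool_pos: [553.9, 132.1, 70.1]
tcp_rot: [3.141, -0.0, -0.145]
contact_force: [-0.8, -0.1, 0.7]
grip_width: 56.1
finger_force: 0.0
```

>>> {"fn": "play_rows", "kwargs": {
  "rows": [
    [[0,0,0],[0,0,0]],
    [[0,0,0],[0,0,0]],
    [[0,0,0],[0,0,0]],
    [[0,0,0],[0,0,0]],
    [[0,0,0],[0,0,0]],
    [[0,0,0],[0,0,0]]
  ],
  "hand": -1
}}

```text
time: 7.3
tool_pos: [553.9, 132.2, 70.2]
tcp_rot: [3.142, -0.0, -0.145]
contact_force: [-0.6, -1.1, 2.8]
grip_width: 25.8
finger_force: 30.0
```

>>> {"fn": "play_rows", "kwargs": {
  "rows": [
    [[0,0,0.3],[0,0,0]],
    [[0,0,0.7],[0,0,0]],
    [[0,0,0.9],[0,0,0]],
    [[0,0,0.9],[0,0,0]],
    [[0,-0.3,0.6],[0,0,0]],
    [[0,-0.7,0.2],[0,0,0]],
    [[0.05,-0.95,0],[0,0,0]],
    [[0.05,-0.95,0],[0,0,0]],
    [[0.05,-0.95,0],[0,0,0]],
    [[0.05,-0.95,0],[0,0,0]],
    [[0.05,-0.95,0],[0,0,0]],
    [[0.05,-0.95,0],[0,0,0]]
  ]
}}

```text
time: 8.8
tool_pos: [562.1, -70.8, 177.4]
tcp_rot: [3.141, 0.001, -0.146]
contact_force: [0.1, -0.8, 0.0]
grip_width: 25.3
finger_force: 30.0
```

>>> {"fn": "play_rows", "kwargs": {
  "rows": [
    [[0.05,-0.95,0],[0,0,0]],
    [[0.05,-0.95,0],[0,0,0]],
    [[0.05,-0.95,0],[0,0,0]],
    [[0,-0.95,0],[0,0,0]],
    [[0,-0.6,-0.4],[0,0,0]],
    [[0,0,-0.7],[0,0,0]],
    [[0,0,-0.5],[0,0,0]],
    [[0,0,0],[0,0,0]]
  ]
}}

```text
time: 9.8
tool_pos: [566.3, -200.3, 128.2]
tcp_rot: [-3.14, 0.004, -0.145]
contact_force: [-0.4, 0.3, -1.2]
grip_width: 26.3
finger_force: 30.0
```

>>> {"fn": "play_rows", "kwargs": {
  "rows": [
    [[0,0,-0.7],[0,0,0]],
    [[0,0,-0.7],[0,0,0]],
    [[0,0,-0.4],[0,0,0]],
    [[0,0,0],[0,0,0]]
  ]
}}

```text
time: 10.3
tool_pos: [567.2, -200.6, 75.7]
tcp_rot: [-3.141, 0.001, -0.145]
contact_force: [0.3, -0.5, 0.1]
grip_width: 25.9
finger_force: 30.0
```

>>> {"fn": "play_rows", "kwargs": {
  "rows": [
    [[0,0,0],[0,0,0]],
    [[0,0,0],[0,0,0]],
    [[0,0,0],[0,0,0]],
    [[0,0,0.3],[0,0,0]],
    [[0,0,0.8],[0,0,0]],
    [[0,0,0.9],[0,0,0]],
    [[0,0,0.9],[0,0,0]],
    [[-0.3,0.3,0.7],[0,0,0.1]],
    [[-0.25,0.9,0.2],[0,0,0.12]],
    [[-0.25,0.9,0],[0,0,0.12]],
    [[-0.25,0.9,0],[0,0,0.12]],
    [[-0.25,0.9,0],[0,0,0.12]]
  ],
  "hand": 0.22
}}

```text
time: 11.8
tool_pos: [528.2, -83.1, 190.9]
tcp_rot: [3.141, -0.001, -0.064]
contact_force: [0.6, -0.4, 0.5]
grip_width: 56.5
finger_force: 0.0
```

```bash
python3 - <<'E'
from h import *
c=capture("top"); im=c["frame"][:,:,::-1]
a=cv2.resize(im[155:255,145:365],None,fx=3.5,fy=3.5,interpolation=cv2.INTER_CUBIC)
cv2.imwrite("pics/t2.png",cv2.convertScaleAbs(a,alpha=1.4))
o=get_obs(); print(o["tool_pos"],o["tcp_rot"],o["grip_width"])
for r in pinpoint("offcut_a","top"): print(r["p"],onz(c,r["at"],48))
E
```

```text
[527.00290516 -80.0561441  190.83316612] [-3.14000803e+00  5.35191551e-04 -6.14387795e-02] 55.9189442647097
0.6 [448.3 225.2  48. ]
0.42 [391.6 475.9  48. ]
```

View pics/t2.png

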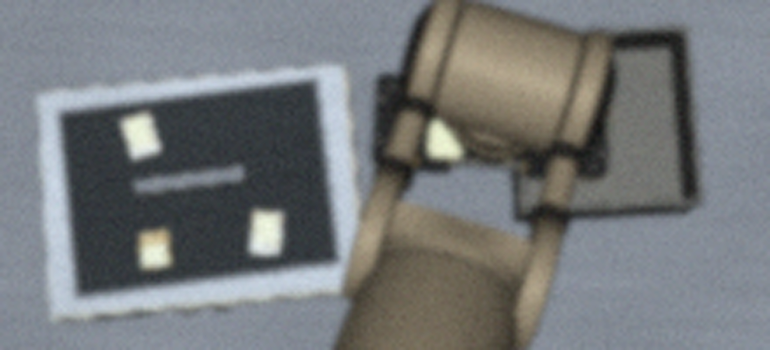

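>>> {"fn": "play_rows", "kwargs": {
  "rows": [
    [[-0.25,0.91,0],[0,0,0.07]],
    [[-0.25,0.91,0],[0,0,0.07]],
    [[-0.25,0.91,0],[0,0,0.07]],
    [[-0.25,0.91,0],[0,0,0.07]],
    [[-0.25,0.91,0],[0,0,0.07]],
    [[-0.25,0.91,0],[0,0,0.07]],
    [[-0.25,0.91,0],[0,0,0.07]],
    [[-0.25,0.91,0],[0,0,0.07]],
    [[-0.25,0.91,0],[0,0,0.07]],
    [[-0.25,0.91,0],[0,0,0.07]],
    [[-0.2,0.85,0],[0,0,0.1]],
    [[0,0,0],[0,0,0]]
  ]
}}

```text
time: 13.4
tool_pos: [447.6, 215.4, 190.5]
tcp_rot: [-3.142, -0.001, 0.05]
contact_force: [1.1, -1.0, -0.5]
grip_width: 55.6
finger_force: 0.0
```

```bash
python3 - <<'E'
from h import *
o=get_obs(); print(o["tool_pos"],o["tcp_rot"],o["grip_width"])
c=capture("side"); im=c["frame"][:,:,::-1]
cv2.imwrite("pics/s2.png",cv2.resize(im[120:290,150:350],None,fx=3.5,fy=3.5,interpolation=cv2.INTER_CUBIC))
for r in pinpoint("offcut_a","side"): print(r["p"],r["at"],onz(c,r["at"],48),onz(c,r["at"],5))
E
```

```text
[447.62810504 215.4186001  190.5103218 ] [-3.14155914e+00 -1.04965654e-03  4.95169946e-02] 55.58103574978999
0.53 [174.7, 192.1] [446.2 229.1  48. ] [463.9 301.7   5. ]
0.49 [243.0, 273.9] [ 540.8 -258.8   48. ] [ 564.2 -215.6    5. ]
```

View pics/s2.png

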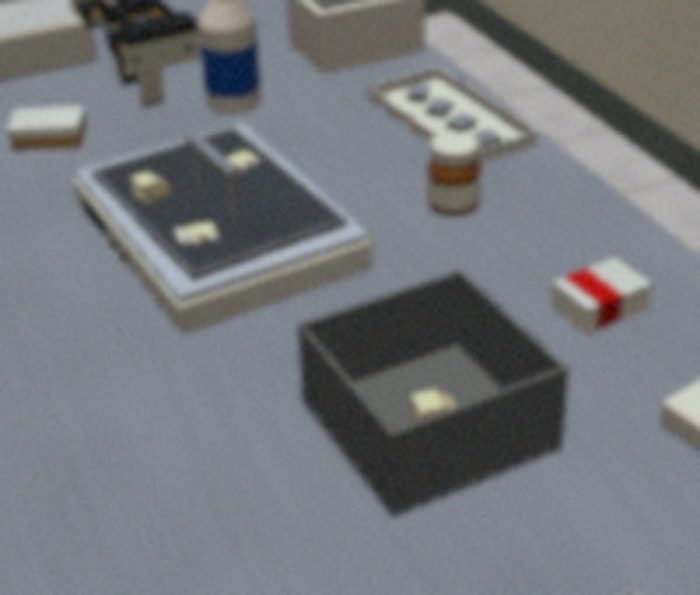

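Offcut A lies in the bin (crop pixel ~430,402) and the other pieces on the tray have not moved. Next is B.

>>> {"fn": "play_rows", "kwargs": {
  "rows": [
    [[-0.03,0.17,-0.6],[0,0,0]],
    [[0,0,-0.9],[0,0,0]],
    [[0,0,-0.9],[0,0,0]],
    [[0,0,-0.7],[0,0,0]],
    [[0,0,-0.5],[0,0,0]],
    [[0,0,-0.3],[0,0,0]],
    [[0,0,-0.1],[0,0,0]],
    [[0,0,0],[0,0,0]],
    [[0,0,0],[0,0,0]]
  ]
}}

```text
time: 14.62
tool_pos: [446.8, 219.9, 70.6]
tcp_rot: [-3.141, -0.001, 0.048]
contact_force: [0.5, -0.4, 0.0]
grip_width: 55.6
finger_force: 0.0
```

>>> {"fn": "play_rows", "kwargs": {
  "rows": [
    [[0,0,0],[0,0,0]],
    [[0,0,0],[0,0,0]],
    [[0,0,0],[0,0,0]],
    [[0,0,0],[0,0,0]],
    [[0,0,0],[0,0,0]],
    [[0,0,0],[0,0,0]]
  ],
  "hand": -1
}}

```text
time: 15.38
tool_pos: [446.5, 219.7, 70.1]
tcp_rot: [3.141, -0.0, 0.048]
contact_force: [-0.8, -0.2, 1.9]
grip_width: 26.2
finger_force: 29.2
```

>>> {"fn": "play_rows", "kwargs": {
  "rows": [
    [[0,0,0.3],[0,0,0]],
    [[0,0,0.7],[0,0,0]],
    [[0,0,0.9],[0,0,0]],
    [[0,0,0.9],[0,0,0]],
    [[0,0,0.7],[0,0,0]],
    [[0.1,-0.4,0.3],[0,0,0]],
    [[0.2,-0.7,0],[0,0,0]],
    [[0.27,-0.93,0],[0,0,0]],
    [[0.27,-0.93,0],[0,0,0]],
    [[0.27,-0.93,0],[0,0,0]],
    [[0.27,-0.93,0],[0,0,0]],
    [[0.27,-0.93,0],[0,0,0]]
  ]
}}

```text
time: 16.88
tool_pos: [495.7, 45.5, 183.6]
tcp_rot: [3.141, 0.001, 0.047]
contact_force: [-0.0, 0.1, -0.5]
grip_width: 26.3
finger_force: 29.3
```

>>> {"fn": "play_rows", "kwargs": {
  "rows": [
    [[0.27,-0.93,0],[0,0,0]],
    [[0.27,-0.93,0],[0,0,0]],
    [[0.27,-0.93,0],[0,0,0]],
    [[0.27,-0.93,0],[0,0,0]],
    [[0.27,-0.93,0],[0,0,0]],
    [[0.27,-0.93,0],[0,0,0]],
    [[0.27,-0.93,0],[0,0,0]],
    [[0.27,-0.93,0],[0,0,0]],
    [[0.2,-0.7,0],[0,0,0]],
    [[0.1,-0.3,-0.3],[0,0,0]],
    [[0,0,-0.3],[0,0,0]],
    [[0,0,0],[0,0,0]]
  ]
}}

```text
time: 18.38
tool_pos: [568.8, -204.9, 164.6]
tcp_rot: [-3.14, 0.003, 0.048]
contact_force: [0.3, 1.0, -0.1]
grip_width: 26.1
finger_force: 29.3
```

Lower into the bin, release and lift out, then head for the tray handle.

>>> {"fn": "play_rows", "kwargs": {
  "rows": [
    [[0,0.1,-0.5],[0,0,0]],
    [[0,0.1,-0.8],[0,0,0]],
    [[0,0.1,-0.8],[0,0,0]],
    [[0,0,-0.5],[0,0,0]],
    [[0,0,-0.2],[0,0,0]],
    [[0,0,0],[0,0,0]]
  ]
}}

```text
time: 19.12
tool_pos: [569.8, -197.0, 82.1]
tcp_rot: [3.141, -0.0, 0.048]
contact_force: [0.4, -0.6, -0.8]
grip_width: 26.2
finger_force: 29.3
```

>>> {"fn": "play_rows", "kwargs": {
  "rows": [
    [[0,0,0],[0,0,0]],
    [[0,0,0],[0,0,0]],
    [[0,0,0],[0,0,0]],
    [[0,0,0.3],[0,0,0]],
    [[0,0,0.8],[0,0,0]],
    [[0,0,0.9],[0,0,0]],
    [[0,0,0.9],[0,0,0]],
    [[0,0.3,0.8],[0,0,0]],
    [[-0.1,0.9,0.3],[0,0,0]],
    [[-0.2,0.9,0],[0,0,0.5]],
    [[-0.2,0.9,0],[0,0,0.5]],
    [[-0.2,0.9,0],[0,0,0.5]]
  ],
  "hand": 0.22
}}

```text
time: 20.62
tool_pos: [548.6, -79.1, 202.9]
tcp_rot: [3.141, -0.001, 0.259]
contact_force: [0.7, 1.6, 0.3]
grip_width: 56.3
finger_force: 0.0
```

```bash
python3 - <<'E'
from h import *
o=get_obs(); print(o["tool_pos"],o["tcp_rot"])
F=np.mean([capture("top")["frame"].astype(float) for i in range(5)],0); c=capture("top")
for q,z in(("tray",45),("tray_handle",100)):
    for r in pinpoint(q,"top")[:2]: print(q,r["p"],onz(c,r["at"],z))
S=np.mean([capture("side")["frame"].astype(float) for i in range(5)],0)
s=capture("side")
for r in pinpoint("offcut_a","side"): print("off",r["p"],r["at"],onz(s,r["at"],5))
f=lambda I,x0,x1,y0,y1,k:cv2.resize(I.astype(np.uint8)[y0:y1,x0:x1,::-1],None,fx=k,fy=k,interpolation=cv2.INTER_CUBIC)
a=f(F,160,244,170,242,6); b=f(S,180,330,145,270,3)
H=max(a.shape[0],b.shape[0]); o=np.zeros((H,a.shape[1]+b.shape[1],3),np.uint8); 
# bar overlays: rectangle model of handle/tray at estimate
cx,cy,y=507,183.5,np.radians(7)
R=np.array([[np.cos(y),-np.sin(y)],[np.sin(y),np.cos(y)]])
for hx,hy,z in((6,50,107),(90,125,54)):
    P=[np.append(R@[sx*hx,sy*hy]+[cx,cy],z) for sx,sy in((1,1),(1,-1),(-1,-1),(-1,1))]
    for im,cam,x0,y0,k in((a,c,160,170,6),(b,s,180,145,3)):
        q=np.array([((proj(cam,p)[::-1]-[x0,y0]+.5)*k) for p in P],np.int32)
        cv2.polylines(im,[q],True,(0,0,255),1)
o[:a.shape[0],:a.shape[1]]=a; o[:b.shape[0],a.shape[1]:]=b
o=cv2.resize(o,None,fx=min(1,800/o.shape[1]),fy=min(1,800/o.shape[1]))
cv2.imwrite("pics/c3.png",o)
E
```

```text
[548.57224    -79.13586802 202.89525378] [ 3.14098104e+00 -9.00395097e-04  2.59214912e-01]
tray 0.69 [504.4 182.7  45. ]
tray_handle 0.81 [516.7 186.  100. ]
off 0.58 [231.8, 271.3] [ 582.1 -164.2    5. ]
off 0.35 [241.6, 274.9] [ 570.  -211.3    5. ]
```

View pics/c3.png

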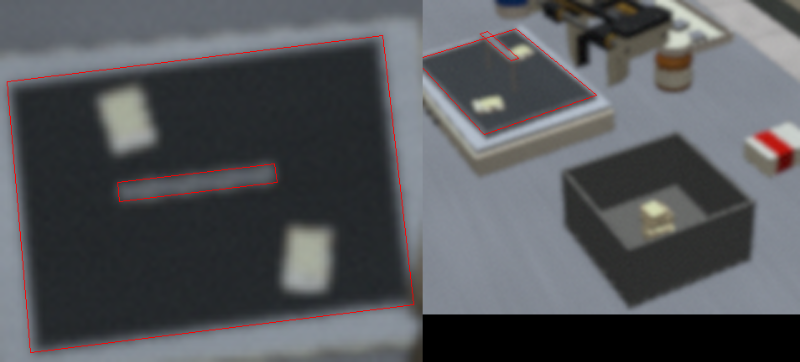

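Both offcuts lie in the bin (one on top of the other, ~655,215 in the composite). The tray model at (507, 183.5), yaw 7°, fits both views.

>>> {"fn": "play_rows", "kwargs": {
  "rows": [
    [[-0.115,0.73,0],[0,0,0.85]],
    [[-0.115,0.73,0],[0,0,0.85]],
    [[-0.115,0.73,0],[0,0,0.85]],
    [[-0.115,0.73,0],[0,0,0.85]],
    [[-0.115,0.73,0],[0,0,0.85]],
    [[-0.115,0.73,0],[0,0,0.85]],
    [[-0.115,0.73,0],[0,0,0.85]],
    [[-0.115,0.73,0],[0,0,0.85]],
    [[-0.115,0.73,0],[0,0,0.85]],
    [[-0.115,0.73,0],[0,0,0.85]],
    [[-0.115,0.73,0],[0,0,0.85]],
    [[-0.115,0.7,0],[0,0,0.85]]
  ]
}}

```text
time: 22.88
tool_pos: [507.2, 182.7, 202.1]
tcp_rot: [3.141, 0.0, 1.685]
contact_force: [-0.5, -0.0, 0.4]
grip_width: 56.3
finger_force: 0.0
```

>>> {"fn": "play_rows", "kwargs": {
  "rows": [
    [[0,0,0],[0,0,0]],
    [[0,0,0],[0,0,0]]
  ],
  "hand": -0.1
}}

```text
time: 23.12
tool_pos: [507.4, 181.5, 202.0]
tcp_rot: [3.142, 0.0, 1.68]
contact_force: [0.6, 0.2, 0.1]
grip_width: 42.7
finger_force: 0.0
```

>>> {"fn": "play_rows", "kwargs": {
  "rows": [
    [[0,0.07,-0.5],[0,0,0.09]],
    [[0,0,-0.8],[0,0,0]],
    [[0,0,-0.8],[0,0,0]],
    [[0,0,-0.6],[0,0,0]],
    [[0,0,-0.4],[0,0,0]],
    [[0,0,-0.2],[0,0,0]],
    [[0,0,-0.1],[0,0,0]],
    [[0,0,0],[0,0,0]],
    [[0,0,0],[0,0,0]]
  ]
}}

```text
time: 24.25
tool_pos: [507.6, 184.1, 100.5]
tcp_rot: [3.14, -0.0, 1.694]
contact_force: [-0.3, -0.9, 0.1]
grip_width: 41.6
finger_force: 0.0
```

>>> {"fn": "play_rows", "kwargs": {
  "rows": [
    [[0,0,0],[0,0,0]],
    [[0,0,0],[0,0,0]],
    [[0,0,0],[0,0,0]],
    [[0,0,0],[0,0,0]],
    [[0,0,0],[0,0,0]],
    [[0,0,0],[0,0,0]],
    [[0,0,0],[0,0,0]],
    [[0,0,0],[0,0,0]]
  ],
  "hand": -1
}}

```text
time: 25.25
tool_pos: [506.7, 184.0, 100.0]
tcp_rot: [-3.14, 0.0, 1.694]
contact_force: [-4.7, -1.0, 4.7]
grip_width: 11.5
finger_force: 30.0
```

Gripped at 12 mm. Lift slowly by 100 mm.

>>> {"fn": "play_rows", "kwargs": {
  "rows": [
    [[0,0,0.05],[0,0,0]],
    [[0,0,0.1],[0,0,0]],
    [[0,0,0.2],[0,0,0]],
    [[0,0,0.25],[0,0,0]],
    [[0,0,0.25],[0,0,0]],
    [[0,0,0.25],[0,0,0]],
    [[0,0,0.25],[0,0,0]],
    [[0,0,0.25],[0,0,0]],
    [[0,0,0.25],[0,0,0]],
    [[0,0,0.25],[0,0,0]],
    [[0,0,0.25],[0,0,0]],
    [[0,0,0.25],[0,0,0]]
  ]
}}

```text
time: 26.75
tool_pos: [507.3, 184.0, 178.5]
tcp_rot: [3.142, 0.0, 1.694]
contact_force: [0.4, -0.4, -4.8]
grip_width: 11.3
finger_force: 30.0
```

>>> {"fn": "play_rows", "kwargs": {
  "rows": [
    [[0,0,0.25],[0,0,0]],
    [[0,0,0.2],[0,0,0]],
    [[0,0,0.15],[0,0,0]],
    [[0,0,0.1],[0,0,0]],
    [[0,0,0.05],[0,0,0]],
    [[0,0,0],[0,0,0]],
    [[0,0,0],[0,0,0]],
    [[0,0,0],[0,0,0]],
    [[0,0,0],[0,0,0]],
    [[0,0,0],[0,0,0]],
    [[0,0,0],[0,0,0]],
    [[0,0,0],[0,0,0]]
  ]
}}

```text
time: 28.25
tool_pos: [507.3, 184.0, 200.5]
tcp_rot: [3.141, 0.0, 1.694]
contact_force: [0.5, 0.9, -4.5]
grip_width: 11.9
finger_force: 30.0
```

```bash
python3 - <<'E'
from h import *
o=get_obs(); print(o)
F=np.mean([capture("side")["frame"].astype(float) for i in range(5)],0).astype(np.uint8)
T=np.mean([capture("top")["frame"].astype(float) for i in range(5)],0).astype(np.uint8)
a=cv2.resize(F[90:230,150:290,::-1],(400,400),interpolation=cv2.INTER_CUBIC)
b=cv2.resize(T[140:280,130:270,::-1],(400,400),interpolation=cv2.INTER_CUBIC)
cv2.imwrite("pics/l4.png",cv2.convertScaleAbs(np.hstack([a,b]),alpha=1.3))
E
```

```text
{'time': 28.25, 'joint_positions': array([ 2.05950247e-01,  4.08332343e-01,  1.55350203e+00, -1.45154456e-05,
        1.17966561e+00,  8.30258257e-02]), 'dq': array([-0.00022851,  0.00054879,  0.00102179,  0.00244795, -0.00057581,
       -0.00010505]), 'tau': array([ 7.11048742e-04, -4.80864000e+01, -2.49850488e+01,  6.81210752e-02,
        2.95499107e-02, -1.33687590e-04]), 'tool_pos': array([507.33831669, 184.03454245, 200.52761562]), 'tcp_rot': array([3.14149919e+00, 5.68800716e-06, 1.69372628e+00]), 'contact_force': array([ 0.48040381,  0.93867924, -4.45899357]), 'moment': array([ 0.00166876, -0.11696781,  0.02944991]), 'finger_force': 29.994481801986694, 'grip_width': 11.94152892059519}
```

View pics/l4.png

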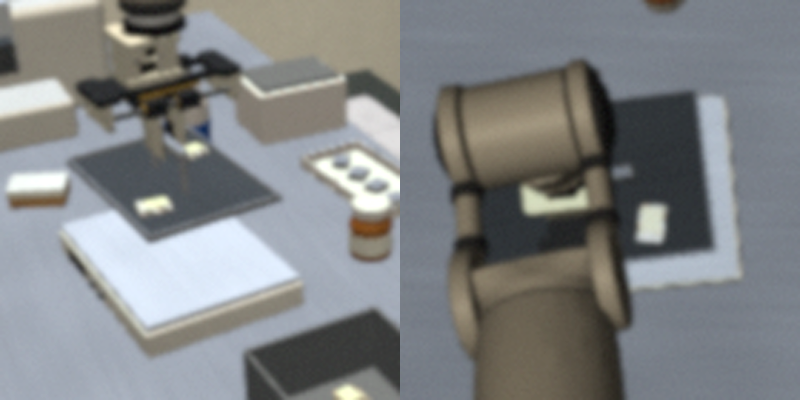

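The lifted tray hangs clear with both cassettes on it (side view, ~153,207 and ~193,150). I'll check that it is level with a model overlay.

```bash
python3 - <<'E'
from h import *
F=np.mean([capture("side")["frame"].astype(float) for i in range(5)],0).astype(np.uint8); s=capture("side")
k=8; x0,y0=168,128
a=cv2.resize(F[y0:y0+55,x0:x0+90,::-1],None,fx=k,fy=k,interpolation=cv2.INTER_CUBIC)
y=np.radians(7); R=np.array([[np.cos(y),-np.sin(y)],[np.sin(y),np.cos(y)]])
P=[np.append(R@[sx*90,sy*125]+[507.2,184],154.5) for sx,sy in((1,1),(1,-1),(-1,-1),(-1,1))]
q=np.array([((proj(s,p)[::-1]-[x0,y0]+.5)*k) for p in P],np.int32)
cv2.polylines(a,[q],True,(0,0,255),1)
cv2.imwrite("pics/l5.png",cv2.convertScaleAbs(a,alpha=1.4))
E
```

```text
(no output)
```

View pics/l5.png

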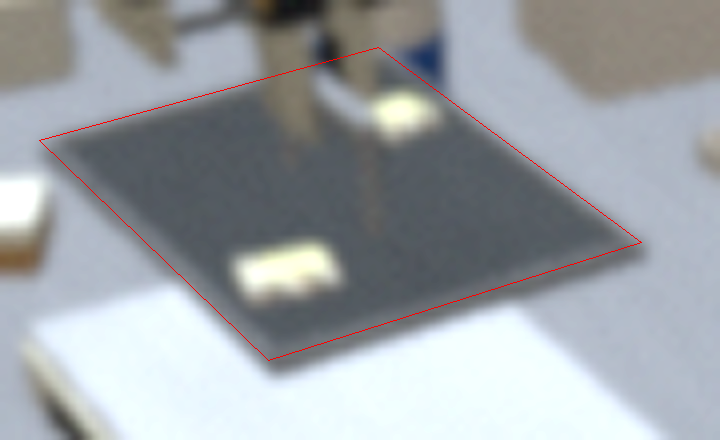

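The overlay matches to about a pixel, so the tray is level.

```bash
python3 -c "
from plant import bot
print(bot.close_job())"
```

```text
the job is handed in; nothing more can be done
None
```

Both wax offcuts are in the bin, and the tray is held about 10 cm above the cold plate, level, with both cassettes on it; the job is handed in, but no verdict was shown.

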